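Rewind a label-ribbon cartridge and take it out

TASK

Wind the crank of the bench rewinder clockwise, seen from above, until its steady resistance suddenly drops away; go on about a tenth of a turn to be sure that it runs free, then stop and let go: less than one turn further is a hard end stop that must not be forced. Then lift the rewound cartridge out of the rewinder's well and set it down gently, standing upright, in the free part of the tray beside the one already there. Leave the other cartridge and everything else on the bench where it is.

Things in the scene. Friction and masses are not known exactly. Their poses are not given: they have to be found in the camera images.
- rewinder: Bench rewinder: flat grey metal case 150 (x) x 290 (y) x 60 (z) mm, fixed to the bench, left or right of the tray. Origin: centre of its underside, z up. In its frame the crank's axis is vertical at (0, 70) mm; the cartridge well at (0, -94) mm is a pocket 104 (x) x 46 (y) mm, 44 mm deep, its floor 16 mm above the bench. The case holds the drag brake.
- head: Round dark gear head fixed on the case, 64 mm across, 13 mm high, with the crank and the hidden spool. Origin: on the crank's axis, 60 mm above the bench; z up. Winding takes a steady 10 to 14 N at the knob; after 0.8 to 2.5 turns, new every time, this falls within a tenth of a turn to under 2 N; some 0.8 turn further is a hard stop. The crank stays where left.
- crank_knob (a point): Centre of the crank's upright handle knob: black plastic, 22 mm across, spinning freely on its pin, 45 mm from the crank's axis, from 81.5 to 121.5 mm above the bench (this point 101.5). Below it the flat steel arm, 14 mm wide, its top 80 mm above the bench. x axis: outward along the arm; z up. It winds clockwise seen from above; backward is blocked at the start.
- cartridge: The ribbon cartridge in the rewinder's well: closed black plastic box 100 (x) x 40 (y) x 80 (z) mm, 0.2 to 0.4 kg, its long side along the case's x, standing loosely in the pocket with 2 to 3 mm play each side, its upper 36 mm proud of the case. Origin: centre of its underside; z up.
- tray: Open grey plastic tray, 150 (x) x 200 (y) x 35 mm high, walls and floor 5 mm thick, fixed to the bench. Origin: centre of its underside. In its frame the other cartridge stands near y = +62 mm; the half at negative y is free.
- spare: The other cartridge, same as the first, already standing in the tray with its long side along the tray's x. Origin: centre of its underside. Leave it.
- mug: White mug, 80 mm across, 95 mm high, bystander; origin: centre of its underside.
- core: Upright cardboard tube 90 mm across, 100 mm high, bystander; origin: centre of its underside.
- core2: Upright cardboard ring 90 mm across, 50 mm high, bystander; origin: centre of its underside.
- carton: Small cardboard carton 140 x 110 x 90 mm, bystander; origin: centre of its underside.
- marker: Thick grey marker pen 18 mm across, lying on the bench between robot and work, bystander.
- scraper: Flat scraper with a handle lying behind the work, bystander.

How it is judged:
On the way, in this order (a step that is already met when the one before it is completed fails the run):
1. the crank has been wound until the drag has dropped away (contact force between rewinder and head below 0.5 N), for 0.2 s.
2. the cartridge is out of the well, with the crank still free (z of cartridge in the frame of rewinder above 0.055 m and contact force between rewinder and head below 0.5 N), for 0.1 s.
At the end, for the whole second after the job is handed in: The crank is in its free zone (no drag, not on the end stop: contact force inside the rewinder under 0.5 N); the cartridge stands upright (within 0.1 rad) on the tray's floor (origin less than 12 mm above the tray's origin) in its free part, released and at rest (contact force between rewinder and head below 0.5 N and x of cartridge in the frame of tray between -0.07 and 0.07 m and y of cartridge in the frame of tray between -0.095 and 0.03 m and z of cartridge in the frame of tray below 0.012 m and angle between cartridge's own z axis and vertical below 0.1 rad and linear speed of cartridge below 0.02 m/s); the robot touches nothing.
It fails at once if the crank was forced against its end stop (over about 25 N at the knob; 100 N inside) (contact force between rewinder and head above 100 N).
It fails at once if the cartridge was dropped or pressed hard into the tray (over 80 N) (contact force between cartridge and tray above 80 N).
It fails at once if the other cartridge was moved by over 20 mm or tipped (distance of spare from where it was at the start of the episode above 0.02 m or angle between spare's own z axis and vertical above 0.3 rad).
It fails at once if a bystander was moved by over 40 mm (distance of any of mug, core, core2, carton, marker, scraper from where it was at the start of the episode above 0.04 m).
It also fails if it takes over 72 s, if anything falls off the work surface, if the arm or the gripper's body presses on something with over 40 N, if the wrist force passes 120 N, or if a joint passes its speed limit or range.

ROBOT

A 6-joint arm with a two-finger parallel gripper is mounted at the origin on the work surface. World frame = base frame: x ahead of the robot, y to its left, z up, the work surface at z = 0. Lengths are in m, angles in rad, forces in N, time in s.
With the tool pointing down it reaches from about 0.25 to 0.775 m from the base axis. Payload 4 kg.
Tool frame: the origin (TCP) lies on the centre line of the jaws, within the pads' length; the fingertips stand 19 mm ahead of it and the grasp point (between the pads) is the TCP; x points along the fingers, z is the direction in which the jaws open and shut, and the axes are right-handed (so a half turn about x gives the same grasp; the last joint's range is limited). The gripper opens to 94 mm and grips with 3 to 60 N. Pads are 16 mm wide; open, the fingers measure 119 mm over their backs; the gripper's body (75 mm by 177 mm) begins 78 mm behind the grasp point.
Start: joints at [-1.275, 0.087, 1.371, -0, 1.684, -0.103], TCP at [0.214, -0.507, 0.225] pointing down, gripper open.
Joint ranges: [-3.1, 3.1], [-0.76, 2.03], [0.27, 2.55], [-1.08, 4.22], [0.17, 2.65], [-2.57, 2.57]. Speed limits (rad/s): [2.79, 2.79, 3.14, 3.14, 3.14, 3.14].

INTERFACE

Orientations are given as [roll, pitch, yaw] about the fixed x, y, z axes, in that order (R = Rz(yaw) Ry(pitch) Rx(roll)).
In Python, from bench import robot, snapshot, camera_params gives the robot as it stands.
- The arm moves only by the tool step_arm, never from a script. Its argument "motion" is text: rows parted by semicolons, each of 7 numbers parted by spaces: the opening in per cent of the stroke, from 0 (shut) to 100 (fully open), then the shift along the tool's x, y, z in cm, then the turn, a rotation vector about the tool's x, y, z in rad. A call has 1 to 20 rows; each row shifts and turns the commanded pose from where the row before left it, along the tool's axes as they then stand; what a row does not reach is not made up. A row lasts 1/12 s, in which the tool goes at most 41.7 mm and 7.16 degrees, less where a joint would pass 70% of its speed; a pose out of reach is approached as far as the arm can. A call with a gripper value outside its range is refused whole. The fingers move at their own pace and stop on an object; the grip force is fixed at half the most. Time passes only in rows, so rows that do not move let the fingers close. It gives the time, the measured TCP pose, the force and the opening at its end, in the units of the state.
- robot.get_obs(): the state, without advancing time (a new reading comes with each control period).
- snapshot(name): name is "side" or "top" or "wrist"; returns the picture (480x640x3 uint8, red, green, blue); there is no depth.
- camera_params(name): a dict with "fx", "fy", "cx", "cy" (pixels), "R" (3x3) and "t" (3): a world point X has camera coordinates R X + t. Camera axes: x right, y down, z forward; pixel columns grow to the right and rows downward; lengths in m; the calibration is good to about 2 mm. A picture is of the moment at which its call begins: read the wrist's pose just before it. camera_params takes no time and is no camera call; for the wrist camera it gives the pose at the moment of the call.
- robot.close_job(): hands the job in, once; it reports no verdict.
The state is a dict: "time": time; "joint_positions": joint angles; "qvel": joint speeds; "joint_torque": joint torques, N m; "tool_pos": TCP position; "ee_rot": TCP orientation; "wrist_force": force on the tool from outside, world axes, zero at the start; "wrist_torque": the same for the moment, N m; "width": finger opening in m.
Only numpy, scipy, OpenCV 4.12 (cv2) and the standard library are available. Lean on these libraries where they do the work, as an engineer would, in place of code of your own. Each camera call takes 0.05 s, during which the arm holds its last target.

## Working session

There is one attempt and no reset: what is moved stays moved. The work goes in short steps, Python scripts to look and compute and a tool call to move; the robot and the scene stay as the last step left them, time stands still between calls to the robot, and variables do not carry over. Pictures are saved under pics/ and viewed, and the job is handed in when it is done.

Besides the shell and the picture viewer there is one more tool, called after ">>>" in YAML: its name, and indented under it one key for each argument. step_arm: Moves the arm, as the interface text tells. Its arguments: {"type":"object","properties":{"motion":{"type":"string"}},"required":["motion"]}

```bash
mkdir -p pics; python3 - <<'E'
from bench import robot, snapshot, camera_params
import cv2
print(robot.get_obs())
for n in ["side","top","wrist"]:
    p=camera_params(n); print(n,p)
    cv2.imwrite(f"pics/{n}0.png",snapshot(n)[:,:,::-1])
E
```

```text
{'time': 0.0, 'joint_positions': array([-1.27513734e+00,  8.79790529e-02,  1.37222280e+00, -3.09635048e-05,
        1.68359113e+00, -1.03124302e-01]), 'qvel': array([ 1.02087286e-03, -6.22056499e-05, -1.40602290e-03,  5.45984837e-05,
        1.24074546e-03,  5.55050601e-04]), 'joint_torque': array([-2.49439354e-04, -3.40178490e+01, -3.02429652e+01,  7.18093012e-02,
        3.29054415e-02, -1.69494469e-04]), 'tool_pos': array([ 0.21339234, -0.50637805,  0.22330694]), 'ee_rot': array([3.05245367, 1.56859578, 1.88043717]), 'wrist_force': array([-0.11712254, -0.23511036, -0.63755263]), 'wrist_torque': array([ 0.0038605 , -0.01492635, -0.00569431]), 'width': 0.09414653886118561}
side {'fx': 565.4400203491869, 'fy': 565.4400203491869, 'cx': 331.5163784961795, 'cy': 237.25804204740462, 'R': array([[ 0.87040839, -0.49225636, -0.0085387 ],
       [-0.38763557, -0.67451923, -0.62830126],
       [ 0.30352577,  0.55018859, -0.77792327]]), 't': array([-0.49345228,  0.2819738 ,  1.71969252])}
top {'fx': 486.18706285015867, 'fy': 486.18706285015867, 'cx': 320.8497416319014, 'cy': 238.43955061122995, 'R': array([[ 0.00622483, -0.99993084,  0.00997856],
       [-0.99842661, -0.00677094, -0.05566381],
       [ 0.05572752, -0.00961636, -0.9983997 ]]), 't': array([-0.00673604,  0.56267719,  1.30422852])}
wrist {'fx': 353.4888140900411, 'fy': 353.4888140900411, 'cx': 319.10215578776143, 'cy': 242.52313971398326, 'R': array([[ 0.38712048, -0.92202411, -0.00304543],
       [-0.89555641, -0.37678945,  0.23666098],
       [-0.21935462, -0.08888896, -0.97158752]]), 't': array([-0.54918044, -0.0248672 ,  0.39033583])}
```

View pics/top0.png

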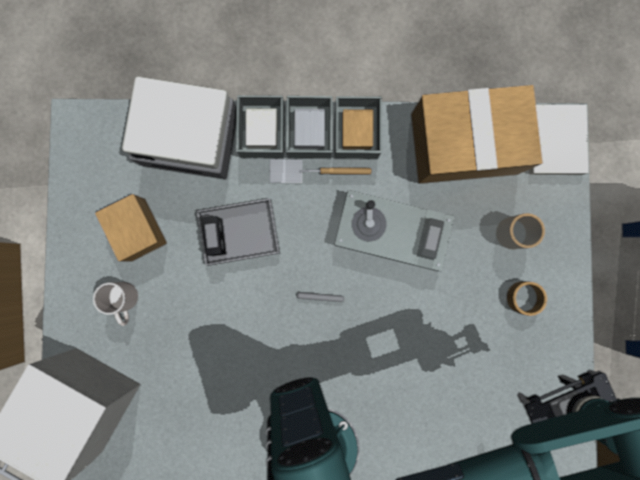

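View pics/side0.png

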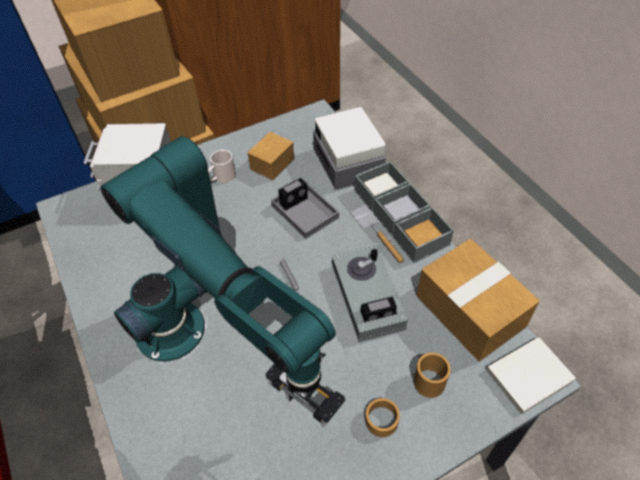

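View pics/wrist0.png

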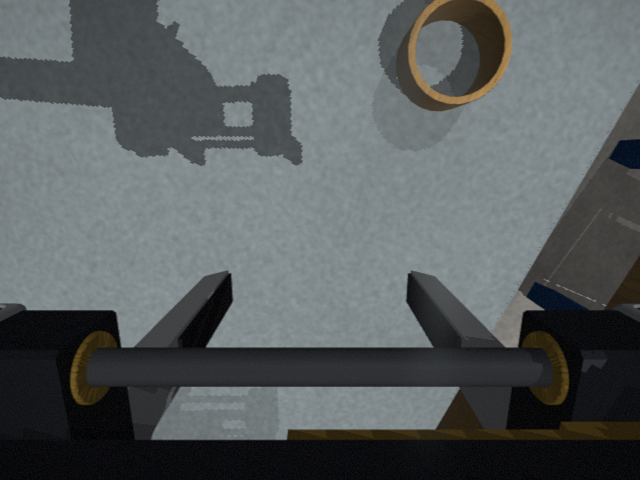

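```bash
python3 - <<'E'
import cv2
a=cv2.imread("pics/top0.png")
cv2.imwrite("pics/z1.png",cv2.resize(a[180:280,320:460],None,fx=5.7,fy=5.7,interpolation=cv2.INTER_CUBIC))
cv2.imwrite("pics/z2.png",cv2.resize(a[190:275,185:285],None,fx=7,fy=7,interpolation=cv2.INTER_CUBIC))
E
```

```text
(no output)
```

View pics/z1.png

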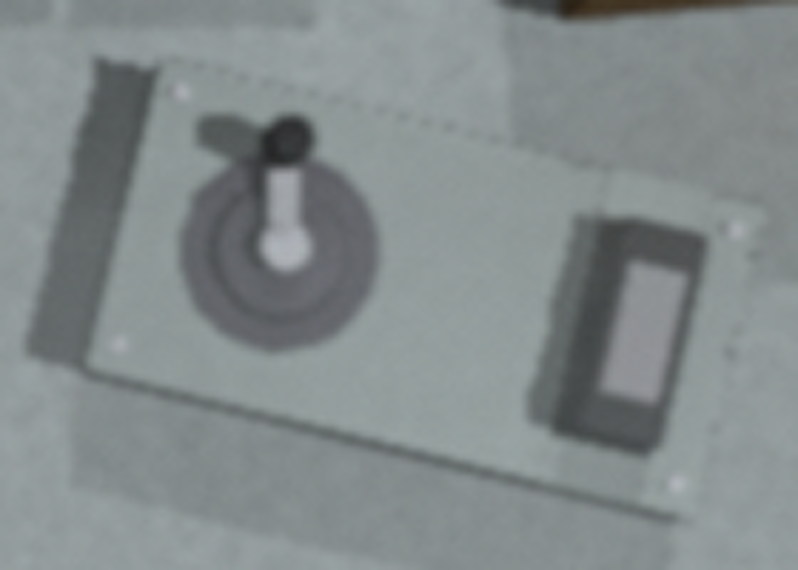

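View pics/z2.png

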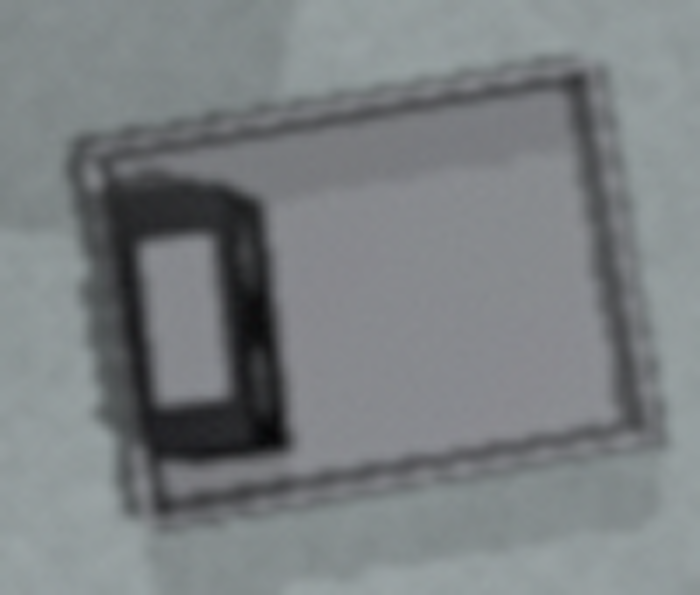

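```bash
cat > h.py <<'E'
import numpy as np
from bench import robot, snapshot, camera_params
def ray(p,uv,z):
    d=p["R"].T@np.array([(uv[0]-p["cx"])/p["fx"],(uv[1]-p["cy"])/p["fy"],1]); c=-p["R"].T@p["t"]
    return c+d*(z-c[2])/d[2]
def proj(p,X):
    c=p["R"]@np.asarray(X)+p["t"]; return np.array([p["fx"]*c[0]/c[2]+p["cx"],p["fy"]*c[1]/c[2]+p["cy"]])
def fit(L,W): # local pts, world pts -> yaw, t
    L=np.array(L,float);W=np.array(W,float)[:,:2]
    l=L-L.mean(0);w=W-W.mean(0)
    a=np.arctan2((l[:,0]*w[:,1]-l[:,1]*w[:,0]).sum(),(l*w).sum())
    R=np.array([[np.cos(a),-np.sin(a)],[np.sin(a),np.cos(a)]]); t=W.mean(0)-R@L.mean(0)
    return a,t,np.abs((L@R.T+t)-W).max()
E
python3 - <<'E'
from h import *
p=camera_params("top")
z1=lambda u,v,z:ray(p,(320+(u+.5)/5.7-.5,180+(v+.5)/5.7-.5),z)
z2=lambda u,v,z:ray(p,(185+(u+.5)/7-.5,190+(v+.5)/7-.5),z)
c=[z1(*q,.06) for q in [(158,62),(765,208),(690,520),(88,370)]]
print(np.round(c,4))
# image up=+x world, left=+y. rewinder -y (well) end is image right
a,t,e=fit([(.075,.145),(.075,-.145),(-.075,-.145),(-.075,.145)],c); print("rew",a,t,e)
R=np.array([[np.cos(a),-np.sin(a)],[np.sin(a),np.cos(a)]])
print("axis",R@[0,.07]+t,"well",R@[0,-.094]+t)
print("hub",z1(285,247,.085),"knob",z1(289,140,.1215),"head",z1(280,253,.07))
c=[z1(*q,.096) for q in [(625,218),(706,237),(655,455),(578,432)]]
print("cart",np.round(c,4), np.mean(c,0))
c=[z2(*q,.035) for q in [(75,135),(600,60),(660,440),(130,518)]]
print(np.round(c,4))
a,t,e=fit([(.075,.1),(.075,-.1),(-.075,-.1),(-.075,.1)],c); print("tray",a,t,e)
E
```

```text
[[ 0.6875 -0.0717  0.06  ]
 [ 0.6217 -0.353   0.06  ]
 [ 0.4774 -0.3171  0.06  ]
 [ 0.5446 -0.0399  0.06  ]]
rew -0.23332088261371808 [ 0.58279752 -0.19541598] 0.0029250081605941766
axis [ 0.59898219 -0.1273127 ] well [ 0.5610638  -0.28686895]
hub [ 0.59978202 -0.12787266  0.085     ] knob [ 0.64382375 -0.12558581  0.1215    ] head [ 0.59833835 -0.12723448  0.07      ]
cart [[ 0.613  -0.2796  0.096 ]
 [ 0.6047 -0.316   0.096 ]
 [ 0.5066 -0.2924  0.096 ]
 [ 0.5167 -0.2579  0.096 ]] [ 0.5602447  -0.28646946  0.096     ]
[[0.6387 0.3338 0.035 ]
 [0.6691 0.1335 0.035 ]
 [0.5235 0.1089 0.035 ]
 [0.4925 0.3099 0.035 ]]
tray 0.15627815673584178 [0.58093802 0.2215453 ] 0.0021524866691732675
```

```bash
cat >> h.py <<'E'
from scipy.spatial.transform import Rotation as Ro
def Rt(o): return Ro.from_euler('xyz',o["ee_rot"]).as_matrix()
def goto(pos,jaw,show=True):
    """shift+rotvec from the measured pose to pos with tool x down, z along jaw"""
    o=robot.get_obs();R=Rt(o)
    z=np.array([jaw[0],jaw[1],0.]);z/=np.linalg.norm(z);x=np.array([0,0,-1.])
    best=None
    for s in (1,-1):
        T=np.c_[x,np.cross(s*z,x),s*z]; rv=Ro.from_matrix(R.T@T).as_rotvec()
        if best is None or np.linalg.norm(rv)<np.linalg.norm(best[0]): best=(rv,T)
    d=R.T@(np.array(pos)-o["tool_pos"])*100
    print("t",round(o["time"],2),"pos",np.round(o["tool_pos"],4),"F",np.round(o["wrist_force"],1),"w",round(o["width"],4))
    print("shift cm in present tool axes",np.round(d,2),"rotvec",np.round(best[0],3))
    print("shift cm in TARGET tool axes",np.round(best[1].T@(np.array(pos)-o["tool_pos"])*100,2))
    return d,best
E
python3 - <<'E'
from h import *
p=camera_params("top")
for q in [(420,180),(540,165),(360,205)]: print(q,ray(p,q,0),ray(p,q,.12))
c=robot.get_obs();print(np.round(Rt(c),3))
goto((.644,-.1258,.2),(.231,.973))
# side view check of knob and axis
s=camera_params("side")
for X in [(.6438,-.1256,.1215),(.599,-.1275,.085),(.5605,-.2866,.096),(.581,.2215,.005)]: print(proj(s,X))
E
```

```text
(420, 180) [ 0.72766003 -0.27701562  0.        ] [ 0.70619749 -0.25122255  0.12      ]
(540, 165) [ 0.77243312 -0.61191037  0.        ] [ 0.7469416 -0.5559812  0.12     ]
(360, 205) [ 0.65675441 -0.11071153  0.        ] [ 0.64167245 -0.09988363  0.12      ]
[[-0.     0.922  0.388]
 [ 0.002  0.388 -0.922]
 [-1.     0.    -0.002]]
t 0.15 pos [ 0.2135 -0.5065  0.2236] F [ 0.7  0.5 -0.7] w 0.0942
shift cm in present tool axes [  2.4   54.46 -18.36] rotvec [ 0.632 -0.002  0.   ]
shift cm in TARGET tool axes [  2.36  33.1  -46.98]
[372.74458201 250.42812097]
[360.33217086 263.64466571]
[377.45989566 304.70483149]
[304.33325449 210.3647947 ]
```

```bash
python3 - <<'E'
import cv2
a=cv2.imread("pics/side0.png")
cv2.imwrite("pics/z3.png",cv2.resize(a[230:340,320:460],None,fx=5.4,fy=5.4,interpolation=cv2.INTER_CUBIC))
E
```

```text
(no output)
```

View pics/z3.png

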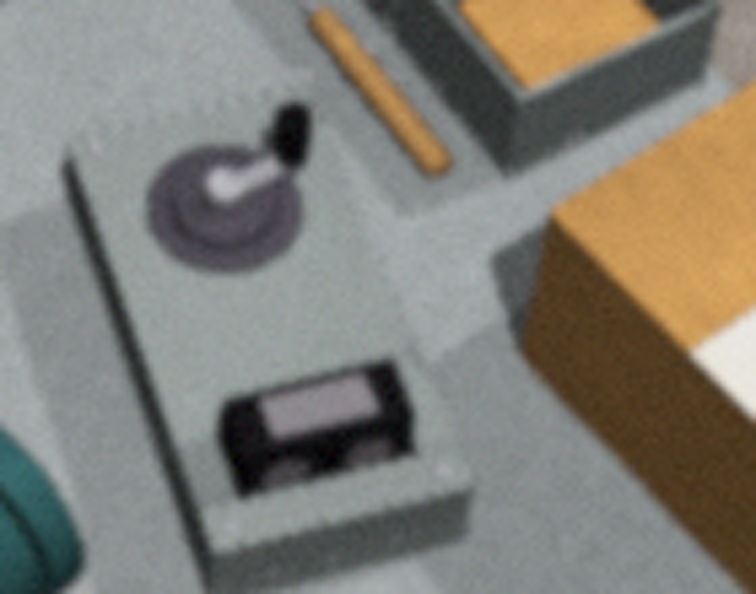

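>>> step_arm:
  motion: "100 0 1.5 -2 0.105 0 0;100 0 2 -2.5 0.105 0 0;100 0 2 -2.5 0.105 0 0;100 0 2 -2.5 0.105 0 0;100 0 2 -2.5 0.105 0 0;100 0 2 -2.5 0.107 0 0;100 0 2 -2.5 0 0 0;100 0 2 -2.5 0 0 0"

```text
time: 0.82
tool_pos: [0.359, -0.3103, 0.2244]
ee_rot: [0.623, 1.571, -1.182]
wrist_force: [-0.3, -0.9, -0.2]
width: 0.0939
```

```bash
python3 - <<'E'
from h import *
goto((.644,-.1258,.17),(.231,.973))
E
```

```text
t 0.82 pos [ 0.359  -0.3103  0.2244] F [-0.3 -0.9 -0.2] w 0.0939
shift cm in present tool axes [  5.44  23.45 -24.55] rotvec [-0.001  0.    -0.   ]
shift cm in TARGET tool axes [  5.44  23.47 -24.54]
```

>>> step_arm:
  motion: "60 0 2.5 -2.6 0 0 0;60 0 2.5 -2.6 0 0 0;60 0 2.5 -2.6 0 0 0;60 0.5 2.5 -2.6 0 0 0;60 0.8 2.5 -2.6 0 0 0;60 0.8 2.5 -2.6 0 0 0;60 0.8 2.5 -2.6 0 0 0;60 0.8 2.5 -2.6 0 0 0;60 0.5 2 -2 0 0 0;60 0 0 0 0 0 0;60 0 0 0 0 0 0"

```text
time: 1.73
tool_pos: [0.6252, -0.1396, 0.1805]
ee_rot: [-1.516, 1.567, 2.966]
wrist_force: [0.4, -0.1, -0.5]
width: 0.0562
```

```bash
python3 - <<'E'
from h import *
import cv2
goto((.644,-.1258,.106),(.231,.973))
p=camera_params("wrist"); print(proj(p,(.644,-.1258,.1215)))
cv2.imwrite("pics/w1.png",snapshot("wrist")[:,:,::-1])
E
```

```text
t 1.73 pos [ 0.6252 -0.1396  0.1805] F [ 0.4 -0.1 -0.5] w 0.0562
shift cm in present tool axes [ 7.45  1.54 -1.77] rotvec [0.002 0.    0.003]
shift cm in TARGET tool axes [ 7.45  1.51 -1.78]
[290.10994527 241.2140492 ]
```

View pics/w1.png

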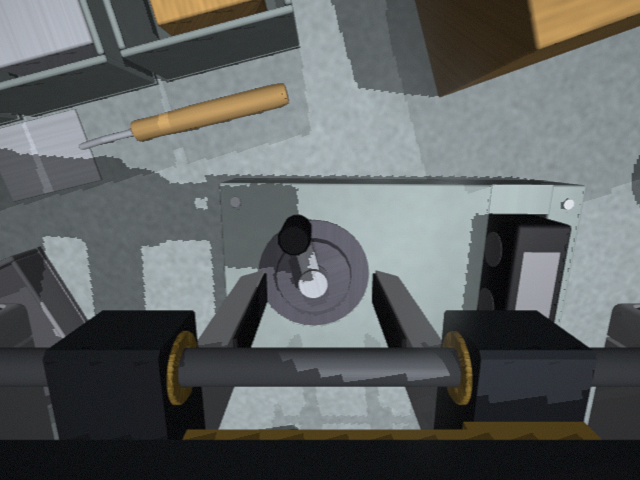

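```bash
python3 - <<'E'
from h import *
import cv2
p=camera_params("wrist"); print(-p["R"].T@p["t"])
print("knobtop",ray(p,(296,229),.1215),"hub",ray(p,(313,284),.085), proj(p,(.6,-.1278,.085)))
for q in [(222,183),(583,186)]: print(ray(p,q,.06))
print(proj(p,(.6435,-.1258,.0815)))
a=cv2.imread("pics/w1.png")
cv2.imwrite("pics/z4.png",cv2.resize(a[190:340,230:390],None,fx=4,fy=4,interpolation=cv2.INTER_CUBIC))
E
```

```text
[ 0.69099409 -0.15722069  0.34144029]
knobtop [ 0.65024306 -0.13234369  0.1215    ] hub [ 0.59860075 -0.13028287  0.085     ] [309.43318613 283.03552077]
[ 0.68815865 -0.07782139  0.06      ]
[ 0.61998039 -0.35413361  0.06      ]
[293.17143616 228.76150116]
```

View pics/z4.png

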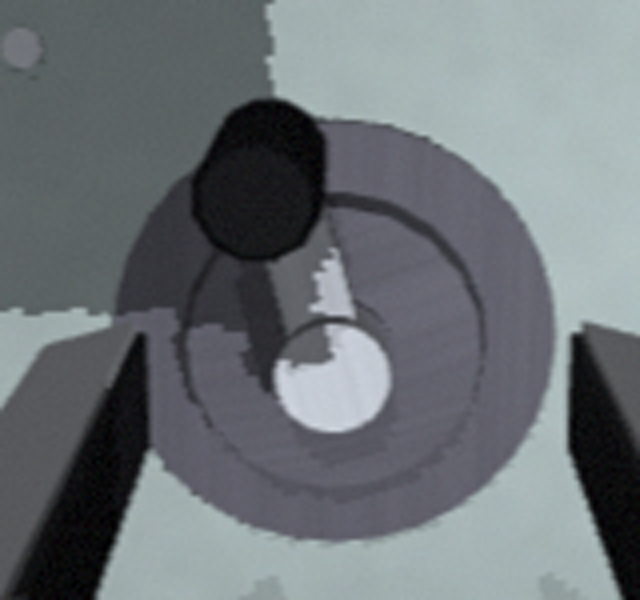

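>>> step_arm:
  motion: "60 0 1.5 -1.6 0 0 0;60 2.5 0 0 0 0 0;60 2.5 0 0 0 0 0;60 1.6 0 0 0 0 0;60 0.7 0 0 0 0 0;60 0 0 0 0 0 0;60 0 0 0 0 0 0"

```text
time: 2.37
tool_pos: [0.6431, -0.1296, 0.1106]
ee_rot: [1.304, 1.57, -0.501]
wrist_force: [-0.5, 0.1, 0.5]
width: 0.0565
```

```bash
python3 - <<'E'
from h import *
import cv2
goto((.6435,-.127,.107),(.231,.973))
p=camera_params("wrist")
cv2.imwrite("pics/w2.png",snapshot("wrist")[:,:,::-1])
E
```

```text
t 2.37 pos [ 0.6431 -0.1296  0.1106] F [-0.5  0.1  0.5] w 0.0565
shift cm in present tool axes [ 0.36 -0.02 -0.26] rotvec [-0.001  0.    -0.001]
shift cm in TARGET tool axes [ 0.36 -0.02 -0.26]
```

View pics/w2.png

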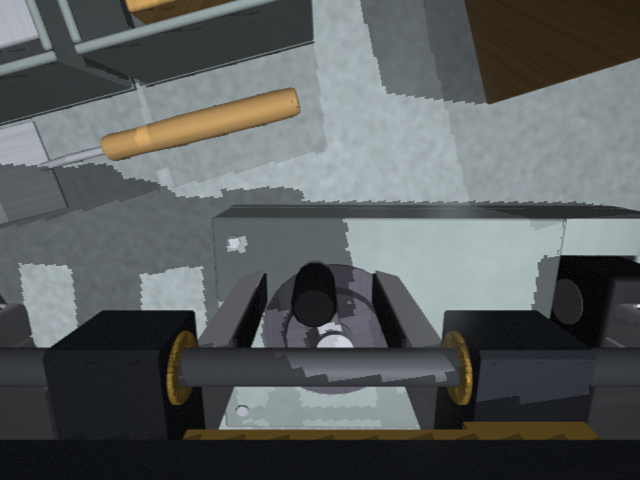

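>>> step_arm:
  motion: "60 0.3 0 -0.2 0 0 0;60 0 0 0 0 0 0;0 0 0 0 0 0 0;0 0 0 0 0 0 0;0 0 0 0 0 0 0;0 0 0 0 0 0 0;0 0 0 0 0 0 0;0 0 0 0 0 0 0;0 0 0 0 0 0 0"

```text
time: 3.17
tool_pos: [0.6438, -0.1268, 0.1065]
ee_rot: [0.126, 1.57, -1.679]
wrist_force: [-0.3, 0.0, -0.8]
width: 0.0207
```

```bash
python3 - <<'E'
from h import *
goto((.6435,-.127,.107),(.231,.973))
E
```

```text
t 3.17 pos [ 0.6438 -0.1268  0.1065] F [-0.3  0.  -0.8] w 0.0207
shift cm in present tool axes [-0.05 -0.02  0.02] rotvec [-0.  0. -0.]
shift cm in TARGET tool axes [-0.05 -0.02  0.02]
```

```bash
python3 - <<'E'
from h import *
th0=.05;c=np.array([.5989,-.1291]);Y=np.array([.973,-.231]);Z=np.array([-.231,-.973])
for k in range(40):
    a,b=th0-np.radians(9*k),th0-np.radians(9*(k+1))
    d=4.5*np.array([np.cos(b)-np.cos(a),np.sin(b)-np.sin(a)])
    if k%10==0: print()
    print("0 0 %.2f %.2f 0 0 0"%(d@Y,d@Z),end=";")
E
```

```text
0 0 0.14 0.69 0 0 0;0 0 0.03 0.71 0 0 0;0 0 -0.08 0.70 0 0 0;0 0 -0.19 0.68 0 0 0;0 0 -0.29 0.64 0 0 0;0 0 -0.39 0.59 0 0 0;0 0 -0.48 0.52 0 0 0;0 0 -0.55 0.44 0 0 0;0 0 -0.61 0.35 0 0 0;0 0 -0.66 0.25 0 0 0;
0 0 -0.69 0.14 0 0 0;0 0 -0.71 0.03 0 0 0;0 0 -0.70 -0.08 0 0 0;0 0 -0.68 -0.19 0 0 0;0 0 -0.64 -0.29 0 0 0;0 0 -0.59 -0.39 0 0 0;0 0 -0.52 -0.48 0 0 0;0 0 -0.44 -0.55 0 0 0;0 0 -0.35 -0.61 0 0 0;0 0 -0.25 -0.66 0 0 0;
0 0 -0.14 -0.69 0 0 0;0 0 -0.03 -0.71 0 0 0;0 0 0.08 -0.70 0 0 0;0 0 0.19 -0.68 0 0 0;0 0 0.29 -0.64 0 0 0;0 0 0.39 -0.59 0 0 0;0 0 0.48 -0.52 0 0 0;0 0 0.55 -0.44 0 0 0;0 0 0.61 -0.35 0 0 0;0 0 0.66 -0.25 0 0 0;
0 0 0.69 -0.14 0 0 0;0 0 0.71 -0.03 0 0 0;0 0 0.70 0.08 0 0 0;0 0 0.68 0.19 0 0 0;0 0 0.64 0.29 0 0 0;0 0 0.59 0.39 0 0 0;0 0 0.52 0.48 0 0 0;0 0 0.44 0.55 0 0 0;0 0 0.35 0.61 0 0 0;0 0 0.25 0.66 0 0 0;
```

>>> step_arm:
  motion: "0 0 0.14 0.69 0 0 0;0 0 0.03 0.71 0 0 0;0 0 -0.08 0.70 0 0 0;0 0 -0.19 0.68 0 0 0;0 0 -0.29 0.64 0 0 0"

```text
time: 3.58
tool_pos: [0.6324, -0.1585, 0.1065]
ee_rot: [2.995, 1.568, 1.191]
wrist_force: [1.3, 7.0, 0.3]
width: 0.0212
```

```bash
cat > st.py <<'E'
from h import *
o=robot.get_obs();c=np.array([.5989,-.1291]);r=o["tool_pos"][:2]-c
th=np.arctan2(r[1],r[0]);t=np.array([np.sin(th),-np.cos(th)]);F=o["wrist_force"]
print("t",round(o["time"],2),"ang",round(np.degrees(th),1),"rad mm",round(1e3*np.hypot(*r),1),"z",round(o["tool_pos"][2],4),"F",np.round(F,1),"Ftan(cw)",round(F[:2]@t,1),"Frad",round(F[:2]@r/np.hypot(*r),1),"w",round(o["width"],4),"j",np.round(o["joint_positions"],2))
E
python3 st.py
```

```text
t 3.58 ang -41.3 rad mm 44.5 z 0.1065 F [1.3 7.  0.3] Ftan(cw) -6.1 Frad -3.6 w 0.0212 j [-0.33  0.36  1.28  0.    1.5   1.47]
```

>>> step_arm:
  motion: "0 0 -0.39 0.59 0 0 0;0 0 -0.48 0.52 0 0 0;0 0 -0.55 0.44 0 0 0;0 0 -0.61 0.35 0 0 0;0 0 -0.66 0.25 0 0 0"

```text
time: 4.0
tool_pos: [0.6018, -0.1734, 0.1065]
ee_rot: [2.204, 1.567, 0.4]
wrist_force: [5.9, 5.5, -2.8]
width: 0.0212
```

```bash
python3 st.py
```

```text
t 4.0 ang -86.2 rad mm 44.4 z 0.1065 F [ 5.9  5.5 -2.8] Ftan(cw) -6.2 Frad -5.1 w 0.0212 j [-0.37  0.3   1.35  0.    1.48  1.43]
```

>>> step_arm:
  motion: "0 0 -0.69 0.14 0 0 0;0 0 -0.71 0.03 0 0 0;0 0 -0.70 -0.08 0 0 0;0 0 -0.68 -0.19 0 0 0;0 0 -0.64 -0.29 0 0 0"

```text
time: 4.42
tool_pos: [0.5702, -0.1633, 0.1065]
ee_rot: [1.427, 1.564, -0.378]
wrist_force: [7.0, 1.2, -4.5]
width: 0.0213
```

```bash
python3 st.py; python3 - <<'E'
from h import *
import cv2
a=snapshot("top")[:,:,::-1]
cv2.imwrite("pics/t2.png",cv2.resize(a[170:290,310:460],None,fx=4,fy=4,interpolation=cv2.INTER_CUBIC))
cv2.imwrite("pics/w3.png",snapshot("wrist")[:,:,::-1])
E
```

```text
t 4.42 ang -130.0 rad mm 44.7 z 0.1065 F [ 7.   1.2 -4.5] Ftan(cw) -4.6 Frad -5.4 w 0.0213 j [-0.37  0.23  1.45 -0.    1.46  1.43]
```

View pics/w3.png

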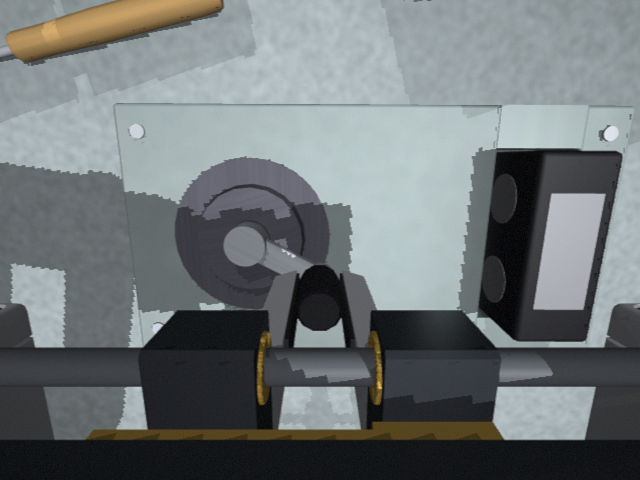

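>>> step_arm:
  motion: "0 0 -0.57 -0.38 0 0 0;0 0 -0.50 -0.47 0 0 0;0 0 -0.43 -0.54 0 0 0;0 0 -0.35 -0.61 0 0 0;0 0 -0.25 -0.66 0 0 0;0 0 -0.14 -0.69 0 0 0;0 0 -0.03 -0.71 0 0 0;0 0 0.08 -0.70 0 0 0;0 0 0.19 -0.68 0 0 0;0 0 0.29 -0.64 0 0 0"

```text
time: 5.35
tool_pos: [0.5638, -0.1001, 0.1064]
ee_rot: [-0.799, 1.565, -2.604]
wrist_force: [-4.9, -4.3, 1.0]
width: 0.0213
```

```bash
python3 st.py
```

```text
t 5.35 ang 140.4 rad mm 45.5 z 0.1064 F [-4.9 -4.3  1. ] Ftan(cw) -6.4 Frad 1.1 w 0.0213 j [-0.27  0.19  1.49 -0.    1.46  1.53]
```

>>> step_arm:
  motion: "0 0 0.39 -0.59 0 0 0;0 0 0.48 -0.52 0 0 0;0 0 0.55 -0.44 0 0 0;0 0 0.61 -0.35 0 0 0;0 0 0.66 -0.25 0 0 0;0 0 0.69 -0.14 0 0 0;0 0 0.71 -0.03 0 0 0"

```text
time: 5.93
tool_pos: [0.6111, -0.085, 0.1064]
ee_rot: [-1.758, 1.569, 2.722]
wrist_force: [-3.5, -0.0, 2.6]
width: 0.0213
```

```bash
python3 st.py
```

```text
t 5.93 ang 74.5 rad mm 45.7 z 0.1064 F [-3.5 -0.   2.6] Ftan(cw) -3.4 Frad -1.0 w 0.0213 j [-0.23  0.29  1.38  0.    1.48  1.57]
```

>>> step_arm:
  motion: "0 0 0.70 0.08 0 0 0;0 0 0.68 0.19 0 0 0;0 0 0.64 0.29 0 0 0"

```text
time: 6.18
tool_pos: [0.629, -0.0948, 0.1064]
ee_rot: [-1.928, 1.567, 2.552]
wrist_force: [-5.8, 1.6, 3.5]
width: 0.0214
```

```bash
python3 st.py
```

```text
t 6.18 ang 48.7 rad mm 45.6 z 0.1064 F [-5.8  1.6  3.5] Ftan(cw) -5.4 Frad -2.6 w 0.0214 j [-0.24  0.33  1.32  0.    1.5   1.56]
```

>>> step_arm:
  motion: "0 0 0.59 0.39 0 0 0;0 0 0.52 0.48 0 0 0;0 0 0.44 0.55 0 0 0;0 0 0.35 0.61 0 0 0;0 0 0.25 0.66 0 0 0"

```text
time: 6.6
tool_pos: [0.6439, -0.1256, 0.1064]
ee_rot: [-2.412, 1.566, 2.068]
wrist_force: [-4.5, 4.5, 2.8]
width: 0.0212
```

```bash
python3 st.py
```

```text
t 6.6 ang 4.5 rad mm 45.2 z 0.1064 F [-4.5  4.5  2.8] Ftan(cw) -4.8 Frad -4.1 w 0.0212 j [-0.28  0.37  1.27  0.    1.51  1.52]
```

>>> step_arm:
  motion: "0 0 0.14 0.69 0 0 0;0 0 0.03 0.71 0 0 0;0 0 -0.08 0.70 0 0 0;0 0 -0.19 0.68 0 0 0;0 0 -0.29 0.64 0 0 0"

```text
time: 7.02
tool_pos: [0.6337, -0.1571, 0.1064]
ee_rot: [3.013, 1.565, 1.21]
wrist_force: [0.6, 7.0, 0.9]
width: 0.0212
```

```bash
python3 st.py
```

```text
t 7.02 ang -38.8 rad mm 44.6 z 0.1064 F [0.6 7.  0.9] Ftan(cw) -5.8 Frad -4.0 w 0.0212 j [-0.33  0.36  1.28  0.01  1.5   1.47]
```

>>> step_arm:
  motion: "0 0 -0.39 0.59 0 0 0;0 0 -0.48 0.52 0 0 0;0 0 -0.55 0.44 0 0 0;0 0 -0.61 0.35 0 0 0;0 0 -0.66 0.25 0 0 0"

```text
time: 7.43
tool_pos: [0.6038, -0.1732, 0.1065]
ee_rot: [2.157, 1.565, 0.354]
wrist_force: [0.3, 4.4, -0.6]
width: 0.0213
```

```bash
python3 st.py
```

```text
t 7.43 ang -83.7 rad mm 44.4 z 0.1065 F [ 0.3  4.4 -0.6] Ftan(cw) -0.8 Frad -4.3 w 0.0213 j [-0.37  0.3   1.35  0.    1.48  1.43]
```

>>> step_arm:
  motion: "0 0 -0.69 0.14 0 0 0;0 0 -0.71 0.03 0 0 0;0 0 -0.70 -0.08 0 0 0;0 0 -0.68 -0.19 0 0 0"

```text
time: 7.77
tool_pos: [0.5766, -0.1676, 0.1065]
ee_rot: [1.517, 1.564, -0.287]
wrist_force: [6.2, 0.6, -3.8]
width: 0.0212
```

```bash
python3 st.py
```

```text
t 7.77 ang -120.0 rad mm 44.5 z 0.1065 F [ 6.2  0.6 -3.8] Ftan(cw) -5.0 Frad -3.6 w 0.0212 j [-0.38  0.24  1.43  0.    1.46  1.43]
```

>>> step_arm:
  motion: "0 0 -0.64 -0.29 0 0 0"

```text
time: 7.85
tool_pos: [0.5702, -0.1633, 0.1065]
ee_rot: [1.431, 1.567, -0.373]
wrist_force: [3.1, 1.3, -1.8]
width: 0.0213
```

>>> step_arm:
  motion: "0 0 -0.59 -0.39 0 0 0"

```text
time: 7.93
tool_pos: [0.5653, -0.1585, 0.1065]
ee_rot: [1.195, 1.566, -0.61]
wrist_force: [5.8, -2.6, -3.6]
width: 0.0212
```

>>> step_arm:
  motion: "0 0 -0.52 -0.48 0 0 0"

```text
time: 8.02
tool_pos: [0.5612, -0.1533, 0.1065]
ee_rot: [0.96, 1.565, -0.845]
wrist_force: [4.5, -3.2, -3.8]
width: 0.0214
```

```bash
python3 st.py; python3 - <<'E'
from h import *
print(Ro.from_rotvec([0,0,0]).magnitude(), Rt(robot.get_obs()).round(3))
E
```

```text
t 8.02 ang -147.3 rad mm 44.8 z 0.1065 F [ 4.5 -3.2 -3.8] Ftan(cw) -5.2 Frad -2.1 w 0.0214 j [-0.36  0.21  1.47 -0.    1.46  1.44]
0.0 [[ 0.004  0.973 -0.232]
 [-0.004 -0.232 -0.973]
 [-1.     0.005  0.003]]
```

>>> step_arm:
  motion: "0 0 -0.44 -0.55 0 0 0"

```text
time: 8.1
tool_pos: [0.5578, -0.147, 0.1065]
ee_rot: [0.774, 1.566, -1.032]
wrist_force: [4.0, -3.6, -2.4]
width: 0.0212
```

>>> step_arm:
  motion: "0 0 -0.35 -0.61 0 0 0"

```text
time: 8.18
tool_pos: [0.5554, -0.1404, 0.1065]
ee_rot: [0.572, 1.566, -1.233]
wrist_force: [2.1, -2.4, -3.4]
width: 0.021
```

>>> step_arm:
  motion: "0 0 -0.25 -0.66 0 0 0"

```text
time: 8.27
tool_pos: [0.554, -0.1325, 0.1065]
ee_rot: [0.261, 1.568, -1.544]
wrist_force: [0.9, -3.5, -1.9]
width: 0.0214
```

>>> step_arm:
  motion: "0 0 -0.14 -0.69 0 0 0"

```text
time: 8.35
tool_pos: [0.5539, -0.1259, 0.1065]
ee_rot: [0.024, 1.566, -1.781]
wrist_force: [0.0, -6.2, -1.6]
width: 0.0214
```

>>> step_arm:
  motion: "0 0 -0.03 -0.71 0 0 0"

```text
time: 8.43
tool_pos: [0.5548, -0.1189, 0.1065]
ee_rot: [-0.238, 1.566, -2.043]
wrist_force: [-1.2, -5.3, -1.3]
width: 0.0211
```

```bash
python3 st.py
```

```text
t 8.43 ang 166.9 rad mm 45.2 z 0.1065 F [-1.2 -5.3 -1.3] Ftan(cw) -5.4 Frad -0.1 w 0.0211 j [-0.31  0.18  1.51 -0.    1.46  1.5 ]
```

>>> step_arm:
  motion: "0 0 0.08 -0.70 0 0 0"

```text
time: 8.52
tool_pos: [0.5569, -0.1119, 0.1065]
ee_rot: [-0.482, 1.566, -2.286]
wrist_force: [-2.1, -4.8, -0.2]
width: 0.0214
```

>>> step_arm:
  motion: "0 0 0.19 -0.68 0 0 0"

```text
time: 8.6
tool_pos: [0.5605, -0.1047, 0.1065]
ee_rot: [-0.935, 1.568, -2.739]
wrist_force: [-1.7, -1.6, -0.1]
width: 0.0216
```

>>> step_arm:
  motion: "0 0 0.29 -0.64 0 0 0"

```text
time: 8.68
tool_pos: [0.5648, -0.099, 0.1065]
ee_rot: [-0.966, 1.567, -2.77]
wrist_force: [-3.5, -3.9, 1.2]
width: 0.0212
```

>>> step_arm:
  motion: "0 0 0.39 -0.59 0 0 0"

```text
time: 8.77
tool_pos: [0.5696, -0.0942, 0.1065]
ee_rot: [-1.022, 1.566, -2.826]
wrist_force: [-6.0, -3.6, 2.3]
width: 0.0212
```

>>> step_arm:
  motion: "0 0 0.48 -0.52 0 0 0"

```text
time: 8.85
tool_pos: [0.5756, -0.0899, 0.1064]
ee_rot: [-1.198, 1.566, -3.001]
wrist_force: [-5.3, -1.8, 1.5]
width: 0.0212
```

```bash
python3 st.py
```

```text
t 8.85 ang 120.7 rad mm 45.7 z 0.1064 F [-5.3 -1.8  1.5] Ftan(cw) -5.4 Frad 1.2 w 0.0212 j [-0.25  0.21  1.46 -0.    1.47  1.55]
```

>>> step_arm:
  motion: "0 0 0.55 -0.44 0 0 0"

```text
time: 8.93
tool_pos: [0.582, -0.0866, 0.1064]
ee_rot: [-1.312, 1.567, -3.116]
wrist_force: [-4.4, -2.3, 1.4]
width: 0.0212
```

>>> step_arm:
  motion: "0 0 0.61 -0.35 0 0 0"

```text
time: 9.02
tool_pos: [0.5897, -0.0843, 0.1064]
ee_rot: [-1.56, 1.569, 2.919]
wrist_force: [-3.6, -1.9, 1.1]
width: 0.0216
```

>>> step_arm:
  motion: "0 0 0.66 -0.25 0 0 0"

```text
time: 9.1
tool_pos: [0.5962, -0.0834, 0.1064]
ee_rot: [-1.498, 1.567, 2.982]
wrist_force: [-5.9, -2.7, 3.1]
width: 0.0208
```

>>> step_arm:
  motion: "0 0 0.69 -0.14 0 0 0"

```text
time: 9.18
tool_pos: [0.6034, -0.0836, 0.1064]
ee_rot: [-1.607, 1.567, 2.873]
wrist_force: [-4.9, -0.8, 2.7]
width: 0.0215
```

>>> step_arm:
  motion: "0 0 0.71 -0.03 0 0 0"

```text
time: 9.27
tool_pos: [0.6105, -0.0849, 0.1064]
ee_rot: [-1.675, 1.567, 2.804]
wrist_force: [-5.6, 0.6, 2.4]
width: 0.0211
```

```bash
python3 st.py
```

```text
t 9.27 ang 75.3 rad mm 45.7 z 0.1064 F [-5.6  0.6  2.4] Ftan(cw) -5.6 Frad -0.8 w 0.0211 j [-0.23  0.29  1.38  0.    1.48  1.57]
```

>>> step_arm:
  motion: "0 0 0.70 0.08 0 0 0"

```text
time: 9.35
tool_pos: [0.6172, -0.0872, 0.1064]
ee_rot: [-1.739, 1.567, 2.741]
wrist_force: [-5.7, 1.1, 2.6]
width: 0.0214
```

>>> step_arm:
  motion: "0 0 0.68 0.19 0 0 0"

```text
time: 9.43
tool_pos: [0.6241, -0.091, 0.1064]
ee_rot: [-1.775, 1.569, 2.705]
wrist_force: [-4.0, -0.3, 2.4]
width: 0.0214
```

>>> step_arm:
  motion: "0 0 0.64 0.29 0 0 0"

```text
time: 9.52
tool_pos: [0.6292, -0.095, 0.1064]
ee_rot: [-1.952, 1.567, 2.528]
wrist_force: [-6.8, 2.7, 4.4]
width: 0.0214
```

>>> step_arm:
  motion: "0 0 0.59 0.39 0 0 0"

```text
time: 9.6
tool_pos: [0.6339, -0.1, 0.1064]
ee_rot: [-2.045, 1.567, 2.435]
wrist_force: [-5.5, 1.7, 3.1]
width: 0.0211
```

>>> step_arm:
  motion: "0 0 0.52 0.48 0 0 0"

```text
time: 9.68
tool_pos: [0.6379, -0.1058, 0.1064]
ee_rot: [-2.122, 1.567, 2.358]
wrist_force: [-5.9, 3.0, 3.2]
width: 0.0212
```

```bash
python3 st.py
```

```text
t 9.68 ang 30.9 rad mm 45.4 z 0.1064 F [-5.9  3.   3.2] Ftan(cw) -5.6 Frad -3.6 w 0.0212 j [-0.25  0.35  1.29  0.    1.5   1.55]
```

Still dragging at about 1.9 turns; I'll continue in the same way.

>>> step_arm:
  motion: "0 0 0.44 0.55 0 0 0"

```text
time: 9.77
tool_pos: [0.6412, -0.1129, 0.1064]
ee_rot: [-1.879, 1.569, 2.601]
wrist_force: [-3.8, -1.4, 1.3]
width: 0.0213
```

>>> step_arm:
  motion: "0 0 0.35 0.61 0 0 0"

```text
time: 9.85
tool_pos: [0.6433, -0.1205, 0.1064]
ee_rot: [-1.248, 1.569, -3.052]
wrist_force: [-5.2, -0.6, 2.3]
width: 0.0212
```

>>> step_arm:
  motion: "0 0 0.25 0.66 0 0 0"

```text
time: 9.93
tool_pos: [0.644, -0.1276, 0.1064]
ee_rot: [-1.508, 1.569, 2.972]
wrist_force: [-5.9, -0.1, 2.5]
width: 0.021
```

>>> step_arm:
  motion: "0 0 0.14 0.69 0 0 0"

```text
time: 10.02
tool_pos: [0.6436, -0.1345, 0.1064]
ee_rot: [-1.869, 1.569, 2.61]
wrist_force: [-5.6, 1.6, 2.7]
width: 0.0212
```

>>> step_arm:
  motion: "0 0 0.03 0.71 0 0 0"

```text
time: 10.1
tool_pos: [0.6422, -0.1411, 0.1064]
ee_rot: [-2.16, 1.569, 2.319]
wrist_force: [-5.5, 2.3, 3.3]
width: 0.0216
```

```bash
python3 st.py
```

```text
t 10.1 ang -15.5 rad mm 45.0 z 0.1064 F [-5.5  2.3  3.3] Ftan(cw) -0.8 Frad -5.9 w 0.0216 j [-0.3   0.37  1.26  0.    1.51  1.5 ]
```

>>> step_arm:
  motion: "0 0 -0.08 0.70 0 0 0"

```text
time: 10.18
tool_pos: [0.6398, -0.1475, 0.1064]
ee_rot: [-2.383, 1.568, 2.096]
wrist_force: [-5.9, 2.5, 2.4]
width: 0.0214
```

>>> step_arm:
  motion: "0 0 -0.19 0.68 0 0 0"

```text
time: 10.27
tool_pos: [0.6365, -0.1533, 0.1064]
ee_rot: [-2.619, 1.568, 1.861]
wrist_force: [-5.0, 3.3, 2.2]
width: 0.0215
```

>>> step_arm:
  motion: "0 0 -0.1 0.2 0 0 0;0 0 0 0 0 0 0"

```text
time: 10.43
tool_pos: [0.635, -0.1554, 0.1064]
ee_rot: [-2.66, 1.569, 1.819]
wrist_force: [-4.3, 3.1, 1.5]
width: 0.021
```

```bash
python3 st.py
```

```text
t 10.43 ang -36.1 rad mm 44.7 z 0.1064 F [-4.3  3.1  1.5] Ftan(cw) 0.0 Frad -5.3 w 0.021 j [-0.33  0.36  1.27  0.    1.5   1.48]
```

>>> step_arm:
  motion: "60 0 0 0 0 0 0;60 0 0 0 0 0 0;60 0 0 0 0 0 0;60 0 0 0 0 0 0;60 -2 0 0 0 0 0;60 -3 0 0 0 0 0;60 -3 0 0 0 0 0;60 -1 0 0 0 0 0;60 0 0 0 0 0 0"

```text
time: 11.18
tool_pos: [0.6375, -0.1563, 0.2011]
ee_rot: [1.469, 1.562, -0.335]
wrist_force: [-0.1, 0.9, 0.5]
width: 0.0565
```

```bash
python3 - <<'E'
from h import *
import cv2
goto((.5605,-.288,.17),(.231,.973))
p=camera_params("wrist")
cv2.imwrite("pics/w4.png",snapshot("wrist")[:,:,::-1])
E
```

```text
t 11.18 pos [ 0.6375 -0.1563  0.2011] F [-0.1  0.9  0.5] w 0.0565
shift cm in present tool axes [ 3.08 -4.48 14.59] rotvec [ 0.     0.001 -0.009]
shift cm in TARGET tool axes [ 3.11 -4.45 14.6 ]
```

View pics/w4.png

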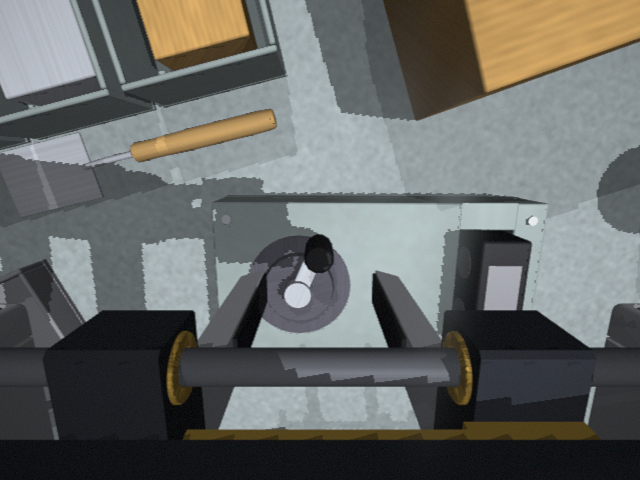

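>>> step_arm:
  motion: "65 0 -0.9 2.9 0 0 -0.008;65 0 -0.9 2.9 0 0 0;65 0 -0.9 2.9 0 0 0;65 0.5 -0.9 2.9 0 0 0;65 1 -0.9 2.9 0 0 0;65 1 0 0 0 0 0;65 0 0 0 0 0 0;65 0 0 0 0 0 0"

```text
time: 11.9
tool_pos: [0.5569, -0.2852, 0.1686]
ee_rot: [-1.753, 1.558, 2.726]
wrist_force: [-0.0, 0.3, 1.0]
width: 0.0615
```

```bash
python3 - <<'E'
from h import *
import cv2
goto((.5605,-.288,.08),(.231,.973))
p=camera_params("wrist")
a=snapshot("wrist")[:,:,::-1].copy()
c=np.array([.5605,-.288]);X=np.array([.973,-.231]);Y=np.array([.231,.973])
for sx,sy in [(1,1),(1,-1),(-1,-1),(-1,1)]:
    q=c+X*sx*.05+Y*sy*.02; u=proj(p,(*q,.096)); print(u.round(1)); cv2.circle(a,tuple(int(v) for v in u.round()),3,(0,0,255),-1)
cv2.imwrite("pics/w5.png",a)
E
```

```text
t 11.9 pos [ 0.5569 -0.2852  0.1686] F [-0.   0.3  1. ] w 0.0615
shift cm in present tool axes [8.85 0.53 0.21] rotvec [-0.    -0.002  0.013]
shift cm in TARGET tool axes [8.86 0.41 0.19]
[290.1 176.8]
[352.  176.7]
[349.  318.3]
[293.1 318.3]
```

View pics/w5.png

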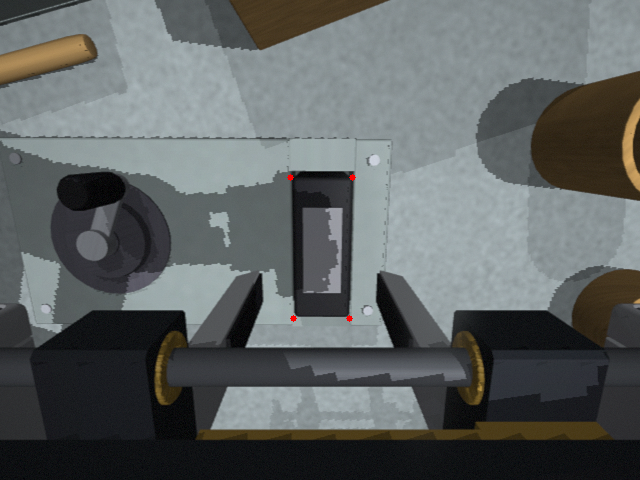

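>>> step_arm:
  motion: "65 0 0.5 0.2 0 0 0.013;65 2.5 0 0 0 0 0;65 2.5 0 0 0 0 0;65 2 0 0 0 0 0;65 1 0 0 0 0 0;65 0 0 0 0 0 0;65 0 0 0 0 0 0"

```text
time: 12.53
tool_pos: [0.5633, -0.289, 0.0921]
ee_rot: [1.557, 1.565, -0.246]
wrist_force: [-1.1, 0.2, -0.3]
width: 0.0611
```

```bash
python3 - <<'E'
from h import *
goto((.5607,-.288,.084),(.231,.973))
E
```

```text
t 12.53 pos [ 0.5633 -0.289   0.0921] F [-1.1  0.2 -0.3] w 0.0611
shift cm in present tool axes [ 0.81 -0.28 -0.04] rotvec [ 0.001  0.    -0.005]
shift cm in TARGET tool axes [ 0.81 -0.28 -0.04]
```

>>> step_arm:
  motion: "65 0.7 -0.2 0 0 0 -0.004;65 0 0 0 0 0 0;0 0 0 0 0 0 0;0 0 0 0 0 0 0;0 0 0 0 0 0 0;0 0 0 0 0 0 0;0 0 0 0 0 0 0;0 0 0 0 0 0 0"

```text
time: 13.2
tool_pos: [0.5611, -0.289, 0.0854]
ee_rot: [1.569, 1.569, -0.235]
wrist_force: [-0.2, 1.1, 2.0]
width: 0.0399
```

```bash
python3 - <<'E'
from h import *
goto((.5607,-.288,.18),(.231,.973))
E
```

```text
t 13.2 pos [ 0.5611 -0.289   0.0854] F [-0.2  1.1  2. ] w 0.0399
shift cm in present tool axes [-9.46 -0.05 -0.09] rotvec [-0.     0.    -0.002]
shift cm in TARGET tool axes [-9.46 -0.07 -0.09]
```

>>> step_arm:
  motion: "0 -0.5 0 0 0 0 0;0 -1 0 0 0 0 0;0 -1.5 0 0 0 0 0;0 -2 0 0 0 0 0;0 -2.5 0 0 0 0 0;0 -2.5 0 0 0 0 0;0 -2 0 0 0 0 0;0 -1.5 0 0 0 0 0;0 -0.5 0 0 0 0 0;0 0 0 0 0 0 0"

```text
time: 14.03
tool_pos: [0.5612, -0.2895, 0.227]
ee_rot: [1.245, 1.566, -0.56]
wrist_force: [0.6, -0.9, -3.2]
width: 0.0399
```

```bash
python3 - <<'E'
from h import *
import cv2
a=.156;T=np.array([.581,.2215]);R=np.array([[np.cos(a),-np.sin(a)],[np.sin(a),np.cos(a)]])
tgt=T+R@[0,-.042];print(tgt)
goto((*tgt,.2),R@[0,1])
cv2.imwrite("pics/w6.png",snapshot("wrist")[:,:,::-1])
cv2.imwrite("pics/s6.png",snapshot("side")[:,:,::-1])
E
```

```text
[0.58752546 0.18001002]
t 14.03 pos [ 0.5612 -0.2895  0.227 ] F [ 0.6 -0.9 -3.2] w 0.0399
shift cm in present tool axes [  2.59  -8.3  -46.29] rotvec [-0.389  0.002 -0.004]
shift cm in TARGET tool axes [  2.7    9.9  -45.97]
```

View pics/w6.png

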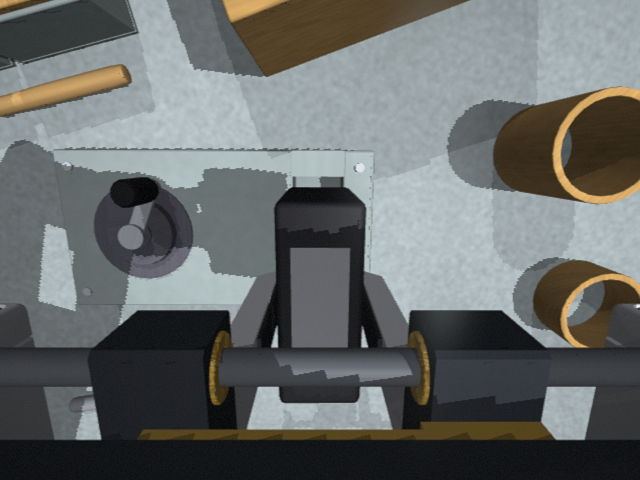

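>>> step_arm:
  motion: "0 0 -0.3 -1.2 0 0 0;0 0 -0.4 -2 0 0 0;0 0 -0.5 -2.8 0 0 0;0 0 -0.5 -2.8 0 0 0;0 0 -0.5 -2.8 0 0 0;0 0 -0.5 -2.8 0 0 0;0 0 -0.5 -2.8 -0.05 0 0;0 0 -0.5 -2.8 -0.05 0 0;0 0 -0.4 -2.8 -0.05 0 0;0 0 -0.2 -2.8 -0.05 0 0;0 0 0 -2.8 -0.05 0 0;0 0 0 -2.8 -0.05 0 0;0 0 0 -2.5 -0.05 0 0;0 0 0 -2 -0.04 0 0;0 0 0 -1 0 0 0;0 0 0 0 0 0 0;0 0 0 0 0 0 0"

```text
time: 15.55
tool_pos: [0.5638, 0.0813, 0.2238]
ee_rot: [-0.547, 1.569, -1.961]
wrist_force: [-0.6, -0.2, -2.2]
width: 0.0398
```

```bash
python3 - <<'E'
from h import *
import cv2
a=.156;T=np.array([.581,.2215]);R=np.array([[np.cos(a),-np.sin(a)],[np.sin(a),np.cos(a)]])
tgt=T+R@[0,-.042]
goto((*tgt,.18),R@[0,1])
E
```

```text
t 15.55 pos [0.5638 0.0813 0.2238] F [-0.6 -0.2 -2.2] w 0.0398
shift cm in present tool axes [ 4.36  3.89 -9.39] rotvec [0.001 0.001 0.001]
shift cm in TARGET tool axes [ 4.38  3.87 -9.39]
```

>>> step_arm:
  motion: "0 0 0.6 -1.4 0 0 0;0 0.5 1 -2.3 0 0 0;0 0.5 1 -2.5 0 0 0;0 1 0.9 -2 0 0 0;0 2 0.4 -1.2 0 0 0;0 2.5 0 0 0 0 0;0 2 0 0 0 0 0;0 1 0 0 0 0 0;0 0 0 0 0 0 0;0 0 0 0 0 0 0"

```text
time: 16.38
tool_pos: [0.5885, 0.179, 0.1294]
ee_rot: [0.046, 1.57, -1.369]
wrist_force: [0.7, -0.1, -1.4]
width: 0.04
```

```bash
python3 - <<'E'
from h import *
import cv2
a=.156;T=np.array([.581,.2215]);R=np.array([[np.cos(a),-np.sin(a)],[np.sin(a),np.cos(a)]])
tgt=T+R@[0,-.042]
goto((*tgt,.0745),R@[0,1])
cv2.imwrite("pics/w7.png",snapshot("wrist")[:,:,::-1])
cv2.imwrite("pics/s7.png",cv2.resize(snapshot("side")[120:300,220:460,::-1],None,fx=3.2,fy=3.2))
E
```

```text
t 16.38 pos [0.5885 0.179  0.1294] F [ 0.7 -0.1 -1.4] w 0.04
shift cm in present tool axes [ 5.49 -0.08 -0.12] rotvec [-0.001  0.001 -0.   ]
shift cm in TARGET tool axes [ 5.49 -0.08 -0.12]
```

View pics/w7.png

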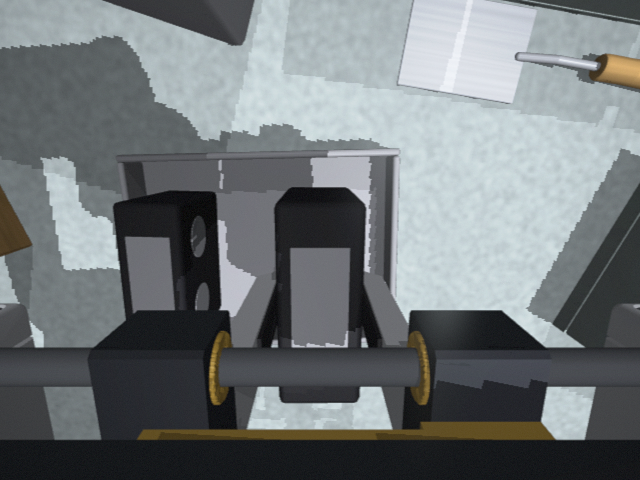

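View pics/s7.png

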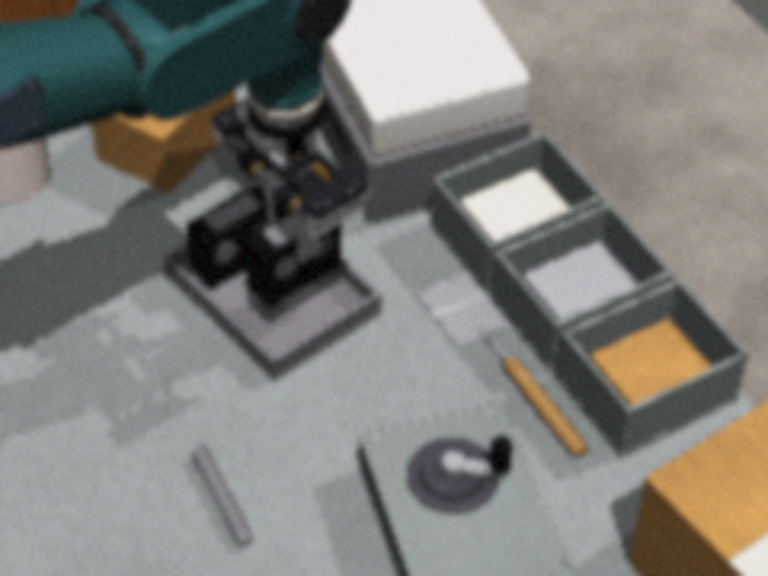

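>>> step_arm:
  motion: "0 1.5 -0.1 -0.1 0 0 0;0 1.5 0 0 0 0 0;0 1 0 0 0 0 0;0 0.5 0 0 0 0 0;0 0.3 0 0 0 0 0;0 0.2 0 0 0 0 0;0 0 0 0 0 0 0;0 0 0 0 0 0 0"

```text
time: 17.15
tool_pos: [0.5878, 0.1811, 0.0805]
ee_rot: [1.397, 1.568, -0.017]
wrist_force: [-0.1, -0.4, -2.2]
width: 0.04
```

>>> step_arm:
  motion: "0 0.15 0 0 0 0 0;0 0 0 0 0 0 0"

```text
time: 17.32
tool_pos: [0.5875, 0.181, 0.0785]
ee_rot: [1.305, 1.569, -0.109]
wrist_force: [0.7, 0.2, -2.7]
width: 0.0398
```

>>> step_arm:
  motion: "0 0.15 0 0 0 0 0;0 0 0 0 0 0 0"

```text
time: 17.48
tool_pos: [0.5872, 0.181, 0.0765]
ee_rot: [1.063, 1.57, -0.351]
wrist_force: [-0.4, 0.1, -2.1]
width: 0.0399
```

>>> step_arm:
  motion: "0 0.1 0 0 0 0 0;0 0 0 0 0 0 0"

```text
time: 17.65
tool_pos: [0.5871, 0.1809, 0.0754]
ee_rot: [0.846, 1.57, -0.568]
wrist_force: [-0.2, -0.5, -1.8]
width: 0.0399
```

>>> step_arm:
  motion: "0 0.1 0 0 0 0 0;0 0 0 0 0 0 0"

```text
time: 17.82
tool_pos: [0.5872, 0.1809, 0.0744]
ee_rot: [0.97, 1.57, -0.444]
wrist_force: [0.3, -0.3, -2.3]
width: 0.0398
```

>>> step_arm:
  motion: "0 0.1 0 0 0 0 0;0 0 0 0 0 0 0"

```text
time: 17.98
tool_pos: [0.5873, 0.181, 0.0744]
ee_rot: [1.126, 1.57, -0.288]
wrist_force: [-2.2, 0.1, 1.9]
width: 0.0398
```

>>> step_arm:
  motion: "0 0 0 0 0 0 0;0 0 0 0 0 0 0"

```text
time: 18.15
tool_pos: [0.5873, 0.181, 0.0744]
ee_rot: [1.206, 1.569, -0.208]
wrist_force: [-2.8, -1.0, 2.5]
width: 0.0401
```

The upward force shows the cartridge on the tray floor, at the height I expected. I'll release it and back off.

>>> step_arm:
  motion: "65 0 0 0 0 0 0;65 0 0 0 0 0 0;65 0 0 0 0 0 0;65 0 0 0 0 0 0;65 -0.5 0 0 0 0 0;65 -1.5 0 0 0 0 0;65 -3 0 0 0 0 0;65 -3 0 0 0 0 0;65 -3 0 0 0 0 0;65 -1.5 0 0 0 0 0;65 0 0 0 0 0 0;65 0 0 0 0 0 0"

```text
time: 19.15
tool_pos: [0.5877, 0.1811, 0.1998]
ee_rot: [1.482, 1.567, 0.068]
wrist_force: [-0.5, 0.4, -0.7]
width: 0.0609
```

```bash
python3 - <<'E'
from h import *
import cv2
o=robot.get_obs();print(o["time"],o["tool_pos"],o["wrist_force"].round(1),o["width"])
p=camera_params("wrist")
a=snapshot("wrist")[:,:,::-1].copy()
th=.156;T=np.array([.581,.2215]);R=np.array([[np.cos(th),-np.sin(th)],[np.sin(th),np.cos(th)]])
for s in [(1,1),(1,-1),(-1,-1),(-1,1)]:
    q=T+R@[s[0]*.05,-.042+s[1]*.02]; u=proj(p,(*q,.085)); cv2.circle(a,tuple(int(v) for v in u.round()),3,(0,0,255),-1)
cv2.imwrite("pics/w8.png",a)
cv2.imwrite("pics/s8.png",cv2.resize(snapshot("side")[120:300,220:460,::-1],None,fx=3.2,fy=3.2))
E
```

```text
19.15 [0.58770895 0.18111393 0.19977505] [-0.5  0.4 -0.7] 0.06090088605287007
```

View pics/w8.png

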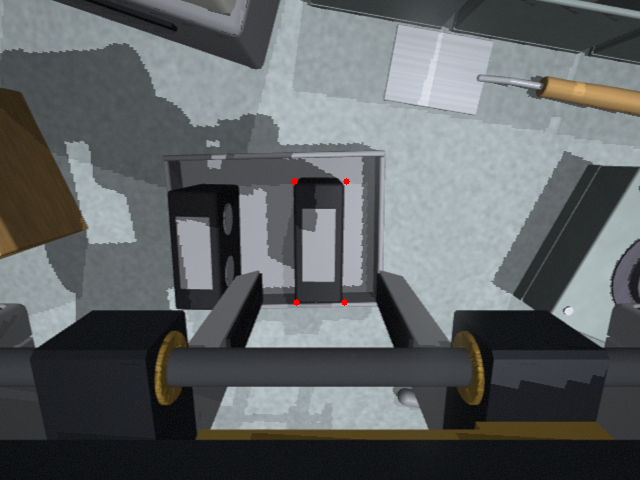

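View pics/s8.png

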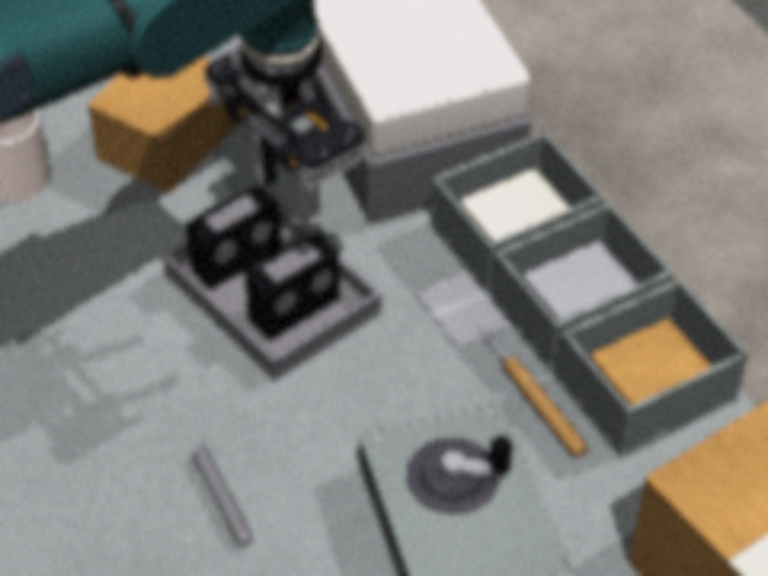

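The cartridge stands upright in the free half of the tray, within about 2 px of the planned corners at (296..346, 181..302). The spare and the crank haven't moved, and the arm is clear. I'll hand the job in.

```bash
python3 -c "
from bench import robot
print(robot.close_job())"
```

```text
the job is handed in; nothing more can be done
None
```

The crank is wound into its free zone, the cartridge stands in the free half of the tray, and the job was handed in at about 19 s of the 72 s allowed.

- **Crank:** I wound it clockwise about 1.9 turns until the drag dropped away. I then went about 0.16 turn further (a tenth was asked), with five or more readings near zero, and let go well short of the end stop.
- **Cartridge:** I lifted it out of the well, carried it over and lowered it in 1 mm steps. Contact came at the expected tool height of 74.4 mm with only about 2 to 5 N, and I then released it and backed off.
- **Last checks:** In the pictures the cartridge stands upright within about 2 px of where I planned it. The spare looked unmoved, and so did those bystanders in view. The crank stayed where I left it. The arm is clear, with wrist force at noise level.

Two things disagreed:
- **Drag reading:** It showed only about 5 to 6 N along the knob's path, not the stated 10 to 14 N. It also fluctuated, with one false low reading at about 1.25 turns, so I went by several readings in a row instead of one.
- **Sideways force:** About 5 N toward the crank's axis remained while I held the knob, which I put down to small path errors. It was gone after release.

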